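# Gauge a guide collar on the tapered mandrel and sort it by band

### The job

Take the brass collar that stands alone on the cork mat, slide it upright down the tapered mandrel and press it gently until it has stopped squarely all round, not caught on one side, and see which coloured band its lower rim has reached. Then lift it off and stand it in the dish of that colour. Do not force or drop it onto the mandrel, and leave the other two collars and the things on the bench where they are.

Things in the scene. Friction and masses are not known exactly. Their poses are not given: they have to be found in the camera images.
- mandrel: fixed upright polished steel mandrel (waxed, low friction about 0.2) on a round plinth 90 mm across and 14 mm high. Origin: centre of the plinth's underside, on the table; z up along the axis. Diameter 37 mm at z = 30 mm, tapering evenly to 18 mm at z = 106 mm (2 mm less per 8 mm of height), rounded tip at 112 mm. Three painted bands tell the size.
- mandrel_tip (a point): tip of the mandrel, on its axis, 112 mm above the table. A collar pressed on centrally (5 to 10 N is plenty, over 15 N is forcing it; the taper multiplies the push) stops with its lower rim near the middle of one band; held 1 mm off-centre it catches on one side about 8 mm too high.
- band_blue (a point): middle of the blue painted band of the mandrel, on its axis, 82 mm above the table; the band is 12 mm high
- band_yellow (a point): middle of the yellow painted band of the mandrel, on its axis, 66 mm above the table; the band is 12 mm high
- band_red (a point): middle of the red painted band of the mandrel, on its axis, 50 mm above the table; the band is 12 mm high
- collar_a_mid (a point): brass guide collar A: plain tube, outside 46 mm, 40 mm high, about 0.12 kg, straight bore open at both ends. The three look alike; their bores differ (about 23 to 32 mm), unknown before gauging. The one on the cork mat is to be gauged; the other two stand on the dark board. This point is on its axis, half-way up, 20 mm over its underside; z along the axis.
- collar_b_mid (a point): brass guide collar B: plain tube, outside 46 mm, 40 mm high, about 0.12 kg, straight bore open at both ends. The three look alike; their bores differ (about 23 to 32 mm), unknown before gauging. The one on the cork mat is to be gauged; the other two stand on the dark board. This point is on its axis, half-way up, 20 mm over its underside; z along the axis.
- collar_c_mid (a point): brass guide collar C: plain tube, outside 46 mm, 40 mm high, about 0.12 kg, straight bore open at both ends. The three look alike; their bores differ (about 23 to 32 mm), unknown before gauging. The one on the cork mat is to be gauged; the other two stand on the dark board. This point is on its axis, half-way up, 20 mm over its underside; z along the axis.
- mat: fixed cork mat, 110 x 110 x 4 mm; the collar to gauge stands on it. Origin: centre of its underside, on the table.
- spares_board: fixed dark wooden board, 170 x 80 x 4 mm; the two collars not to be touched stand on it. Origin: centre of its underside, on the table; x along its length.
- dish_blue: fixed low blue dish, 90 x 90 mm, floor 4 mm thick, rim 8 mm high and 4 mm wide (inside 82 x 82 mm), for collars that stop in the blue band. Origin: centre of its underside, on the table; z up.
- dish_yellow: fixed low yellow dish, 90 x 90 mm, floor 4 mm thick, rim 8 mm high and 4 mm wide (inside 82 x 82 mm), for collars that stop in the yellow band. Origin: centre of its underside, on the table; z up.
- dish_red: fixed low red dish, 90 x 90 mm, floor 4 mm thick, rim 8 mm high and 4 mm wide (inside 82 x 82 mm), for collars that stop in the red band. Origin: centre of its underside, on the table; z up.
- tape_dispenser: black tape dispenser, 60 x 160 mm, 80 mm high; leave alone. Origin: centre of its underside.
- scissors: scissors with orange handles, lying flat, about 165 mm long, 9 mm high; leave alone. Origin: under the pivot's handle side; y towards the points.
- press_mould: wooden press mould holding five cigars, 100 x 130 mm, 52 mm high; leave alone. Origin: centre of its underside.
Mind the look-alikes: they are no part of the job. Leave any pink look-alike of the part that bears collar_b_mid alone. Leave any turquoise look-alike of the part that bears collar_c_mid alone.

How it is judged:
By the outcome, as a careful person would: the job done as asked, in the order asked, and still so for the second after the job is handed in, with the robot touching nothing.
It also fails if it takes over 64 s, if anything falls off the work surface, if the arm or the gripper's body presses on something with over 40 N, if the wrist force passes 120 N, or if a joint passes its speed limit or range.

### The arm

A 6-joint arm with a two-finger parallel gripper is mounted at the origin on the work surface. World frame = base frame: x ahead of the robot, y to its left, z up, the work surface at z = 0. Lengths are in m, angles in rad, forces in N, time in s.
With the tool pointing down it reaches from about 0.25 to 0.725 m from the base axis. Payload 4 kg.
Tool frame: the origin (TCP) lies on the centre line of the jaws, within the pads' length; the fingertips stand 8 mm ahead of it and the grasp point (between the pads) lies 11 mm behind it; z points along the fingers, y is the direction in which the jaws open and shut (so a half turn about z gives the same grasp; the last joint's range is limited). The gripper opens to 85 mm and grips with 20 to 120 N. Pads are 22 mm wide; open, the fingers measure 114 mm over their backs; the gripper's body (76 mm by 85 mm) begins 54 mm behind the grasp point. The pads swing forward as they close: fully open they stand 13 mm farther back than shut.
Start: joints at [1.172, 0.241, 0.005, 1.335, 0, 1.571], TCP at [0.194, 0.461, 0.239] pointing down, gripper open.
Joint ranges: [-2.72, 2.72], [-1.05, 1.87], [-1.09, 1.28], [-1.99, 2.15], [-1.42, 1.44], [-3.14, 3.14]. Speed limits (rad/s): [2.79, 2.79, 3.14, 3.14, 3.14, 3.14].

### API

Orientations are given as [roll, pitch, yaw] about the fixed x, y, z axes, in that order (R = Rz(yaw) Ry(pitch) Rx(roll)).
In Python, from plant import arm gives the robot as it stands.
- The arm moves only by the shell command python3 -m inch 'ROWS'. ROWS is JSON, a list of rows, each a list of 7 numbers: the closure, from 0 (fully open) to 1 (shut), then the shift along the world's x, y, z scaled (see below), then the turn, a rotation vector about the world's x, y, z scaled (see below). In form: [[grip, dx, dy, dz, wx, wy, wz], ...]. A call has 1 to 12 rows; each row shifts and turns the commanded pose from where the row before left it; what a row does not reach is not made up. The controller multiplies each number of a shift by 0.25 m and each number of a turn by 0.08 rad. A row lasts 1/12 s, in which the tool goes at most 41.7 mm and 7.16 degrees, less where a joint would pass 70% of its speed; a pose out of reach is approached as far as the arm can. A call with a number of a shift or a turn outside -1 to 1 is refused whole. A call with a gripper value outside its range is refused whole. The fingers move at their own pace and stop on an object; the grip force is fixed at half the most. Time passes only in rows, so rows that do not move let the fingers close. It gives the time, the measured TCP pose, the force and the opening at its end, in the units of the state.
- arm.state(): the state, without advancing time (a new reading comes with each control period).
- arm.snapshot(name): name is "side" or "top" or "wrist"; returns the picture (480x640x3 uint8, red, green, blue); there is no depth.
- arm.camera_info(name): a dict with "fovy" (degrees; the focal length in pixels is half the picture's height over the tangent of half this angle, whatever the lens; pixels are square), "cx", "cy" (the principal point, pixels), "dist" ([k1, k2, p1, p2, k3] as OpenCV has them; the pictures are not rectified), "R" (3x3) and "t" (3): a world point X has camera coordinates R X + t. Camera axes: x right, y down, z forward; pixel columns grow to the right and rows downward; lengths in m; the calibration is good to about 2 mm. A picture is of the moment at which its call begins: read the wrist's pose just before it. camera_info takes no time and is no camera call; for the wrist camera it gives the pose at the moment of the call.
- arm.sign_off(): hands the job in, once; it reports no verdict.
Trained networks look in the newest picture that a camera, given by its name, has taken for a name from the list of things; names that differ only in an ending like _2 or _b are one class to them, and where a whole thing is asked for, a point or a joint stands for the part that bears it (a point fixed in the world has none). Each returns a list of dicts, best first, with "p" (0 to 1); they miss things now and then, are a little off and sometimes report something else, mostly with a low value. They report only what shows in the picture. A call takes as long as a camera call. They do not tell look-alikes from the thing itself.
- arm.regions_of(camera, target): "region" (480x640 bool, what is visible of it) and "point" ([column, row] in pixels, amid what is visible of it).
The state is a dict: "time_s": time; "joint_positions": joint angles; "joint_vel": joint speeds; "joint_torque": joint torques, N m; "tool_pos": TCP position; "orientation": TCP orientation; "force": force on the tool from outside, world axes, zero at the start; "wrist_torque": the same for the moment, N m; "finger_gap": opening from 0.0 (shut) to 1.0 (fully open).
Only numpy, scipy, OpenCV 4.12 (cv2) and the standard library are available. Lean on these libraries where they do the work, as an engineer would, in place of code of your own. Each camera call takes 0.05 s, during which the arm holds its last target.

## Working session

There is one attempt and no reset: what is moved stays moved. The work goes in short steps, Python scripts to look and compute and a shell command to move; the robot and the scene stay as the last step left them, time stands still between calls to the robot, and variables do not carry over. Pictures are saved under pics/ and viewed, and the job is handed in when it is done.

```bash
ls; mkdir -p pics; python3 - <<'E'
from plant import arm
import cv2
s=arm.state();print({k:s[k] for k in s})
for n in ["top","side","wrist"]:
    im=arm.snapshot(n);cv2.imwrite(f"pics/{n}0.png",im[:,:,::-1])
    c=arm.camera_info(n);print(n,c)
E
```

```text
pics
{'time_s': 0.0, 'joint_positions': array([ 1.17204215e+00,  2.41408581e-01,  3.72268061e-03,  1.33519813e+00,
       -1.29431818e-05,  1.57080447e+00]), 'joint_vel': array([-1.98027074e-05,  4.41445220e-04,  4.06854750e-04, -1.84419786e-03,
        8.39634719e-04, -7.82463927e-04]), 'joint_torque': array([ 5.59556265e-04, -3.72319365e+01,  2.52406847e+01,  1.70147710e-02,
       -6.18332274e-05, -6.38322973e-06]), 'tool_pos': array([0.19389975, 0.46020383, 0.23841455]), 'orientation': array([-3.13950495e+00,  1.29601455e-05,  2.74283036e+00]), 'force': array([0.56625114, 0.03214415, 0.24370259]), 'wrist_torque': array([0.02727826, 0.00983718, 0.01788661]), 'finger_gap': 1.0009014187115892}
top {'fovy': 50.220543438245514, 'cx': 309.23800128098657, 'cy': 231.44072158443032, 'dist': array([-0.04691203,  0.        ,  0.        ,  0.        ,  0.        ]), 'R': array([[ 1.49346981e-02, -9.99888457e-01,  1.66573798e-04],
       [-9.88184370e-01, -1.47852961e-02, -1.52555058e-01],
       [ 1.52540504e-01,  2.11375812e-03, -9.88294959e-01]]), 't': array([0.05928895, 0.58448708, 1.14043004])}
side {'fovy': 54.02083709280676, 'cx': 321.7496803205534, 'cy': 233.97697398309313, 'dist': array([-0.10933878,  0.        ,  0.        ,  0.        ,  0.        ]), 'R': array([[-0.98680591, -0.16127105, -0.01434413],
       [-0.07428213,  0.52967948, -0.84493894],
       [ 0.14386198, -0.83272522, -0.5346704 ]]), 't': array([0.58575075, 0.0891019 , 1.03915994])}
wrist {'fovy': 70.55617720392839, 'cx': 319.51777849710845, 'cy': 235.91676563504572, 'dist': array([-0.00979801,  0.        ,  0.        ,  0.        ,  0.        ]), 'R': array([[ 0.38825394,  0.92154732, -0.00306988],
       [ 0.89050701, -0.37431493,  0.2586225 ],
       [ 0.23718377, -0.10314496, -0.96597359]]), 't': array([-0.4979888 , -0.03389283,  0.37784979])}
```

View pics/top0.png

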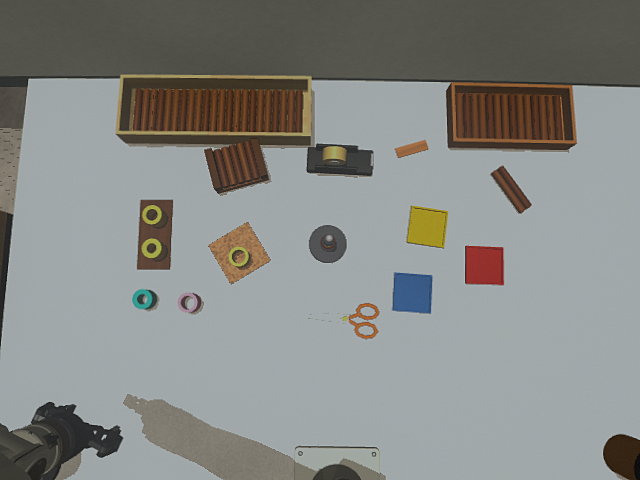

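View pics/side0.png

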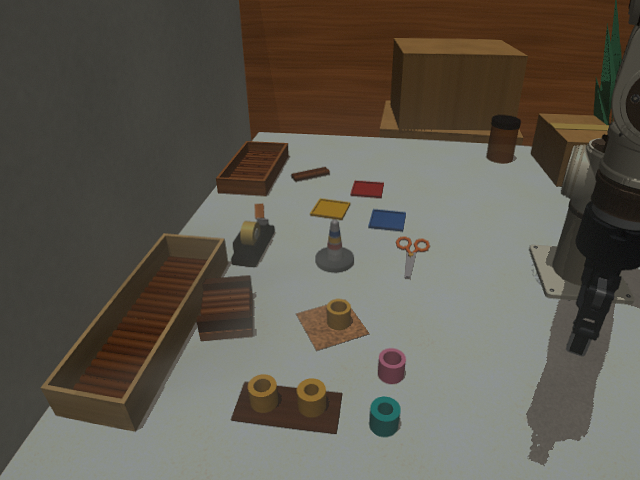

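View pics/wrist0.png

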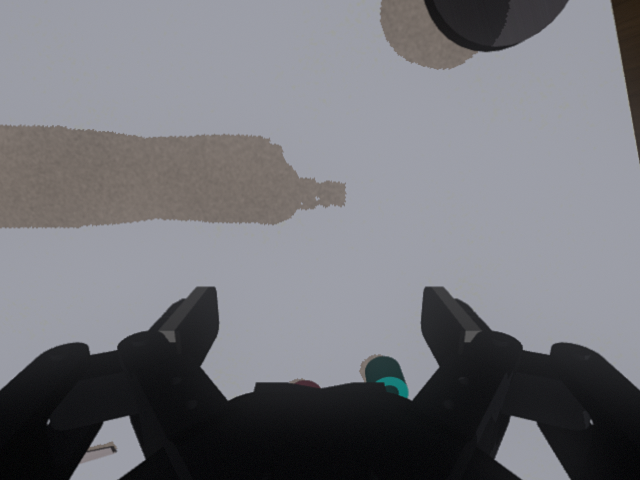

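```bash
cat > h.py <<'E'
import numpy as np, cv2
from scipy.optimize import minimize, least_squares
from plant import arm
def cam(n):
    c=arm.camera_info(n); f=240/np.tan(np.radians(c["fovy"])/2)
    K=np.array([[f,0,c["cx"]],[0,f,c["cy"]],[0,0,1]])
    return K,np.array(c["dist"]),np.array(c["R"]),np.array(c["t"])
def proj(C,X):
    K,d,R,t=C
    return cv2.projectPoints(np.atleast_2d(np.float64(X)),cv2.Rodrigues(R)[0],t,K,d)[0][:,0]
def onplane(C,uv,z):
    K,d,R,t=C
    p=cv2.undistortPoints(np.float64(uv).reshape(-1,1,2),K,d)[:,0]
    r=np.c_[p,np.ones(len(p))]@R; o=-R.T@t
    return o+r*((z-o[2])/r[:,2])[:,None]
A=np.linspace(0,2*np.pi,48,endpoint=False)
def ring(r,z): return np.c_[r*np.cos(A),r*np.sin(A),0*A+z]
def save(n,im): cv2.imwrite("pics/"+n+".png",np.ascontiguousarray(im[:,:,::-1]))
E
python3 - <<'E'
from h import *
for n in ["top","side"]:
    arm.snapshot(n);C=cam(n)
    for t,z in [("collar_a_mid",.024),("mandrel",.014),("mat",.004),("dish_blue",.006),("dish_yellow",.006),("dish_red",.006),("spares_board",.004)]:
        for r in arm.regions_of(n,t):
            m=r["region"]; v,u=np.nonzero(m)
            print(n,t,round(r["p"],2),np.round(r["point"],1),m.sum(),"mean",np.round([u.mean(),v.mean()],1),onplane(C,[[u.mean(),v.mean()]],z)[0].round(4))
E
```

```text
top collar_a_mid 0.57 [148.  213.7] 391 mean [153.3 215.4] [0.6198 0.4393 0.024 ]
top mandrel 0.86 [329.  244.6] 1053 mean [327.3 243.4] [0.5602 0.0249 0.014 ]
top mat 0.93 [242.6 250.4] 1995 mean [238.8 252.2] [0.5372 0.2352 0.004 ]
top dish_blue 0.84 [410.6 291.3] 1492 mean [411.8 292.5] [ 0.4477 -0.1755  0.006 ]
top dish_yellow 0.56 [426.3 228.6] 1410 mean [427.  226.5] [ 0.6057 -0.2145  0.006 ]
top dish_yellow 0.2 [327.9 245.8] 1122 mean [327.4 243.6] [0.5609 0.0243 0.006 ]
top dish_yellow 0.17 [155.2 232.7] 1570 mean [155.2 235.6] [0.574  0.4373 0.006 ]
top dish_red 0.87 [483.3 268.8] 1462 mean [483.8 265.4] [ 0.514  -0.3487  0.006 ]
top spares_board 0.74 [155.5 236.7] 1697 mean [154.9 236.5] [0.572  0.4387 0.004 ]
top spares_board 0.18 [358.  315.3] 618 mean [349.4 317.6] [ 0.3874 -0.0288  0.004 ]
side mandrel 0.78 [335.4 255.5] 1131 mean [334.  252.2] [0.5621 0.0135 0.014 ]
side mat 0.75 [322.5 327. ] 1703 mean [328.3 328.2] [0.5389 0.2558 0.004 ]
side dish_blue 0.95 [389.6 220.3] 659 mean [387.2 220.1] [ 0.4459 -0.165   0.006 ]
side dish_yellow 0.76 [330.  205.6] 573 mean [329.5 208.6] [ 0.6055 -0.2052  0.006 ]
side dish_red 0.57 [365.  188.3] 444 mean [366.5 189.4] [ 0.5142 -0.3352  0.006 ]
side spares_board 0.83 [287.4 413. ] 2779 mean [289.6 411.8] [0.5712 0.4551 0.004 ]
side spares_board 0.6 [311.7 395.6] 961 mean [311.3 397.2] [0.5422 0.4214 0.004 ]
```

```bash
python3 - <<'E'
from h import *
a=cv2.imread("pics/top0.png");b=cv2.imread("pics/side0.png")
z=lambda i,u,v,w,h:cv2.resize(i[v:v+h,u:u+w],None,fx=4,fy=4,interpolation=cv2.INTER_CUBIC)
o=np.vstack([np.hstack([z(a,190,215,100,75),z(a,280,210,100,75)]),np.hstack([z(b,290,280,100,75),z(b,290,205,100,75)])])
cv2.imwrite("pics/crop1.png",o)
E
```

```text
(no output)
```

View pics/crop1.png

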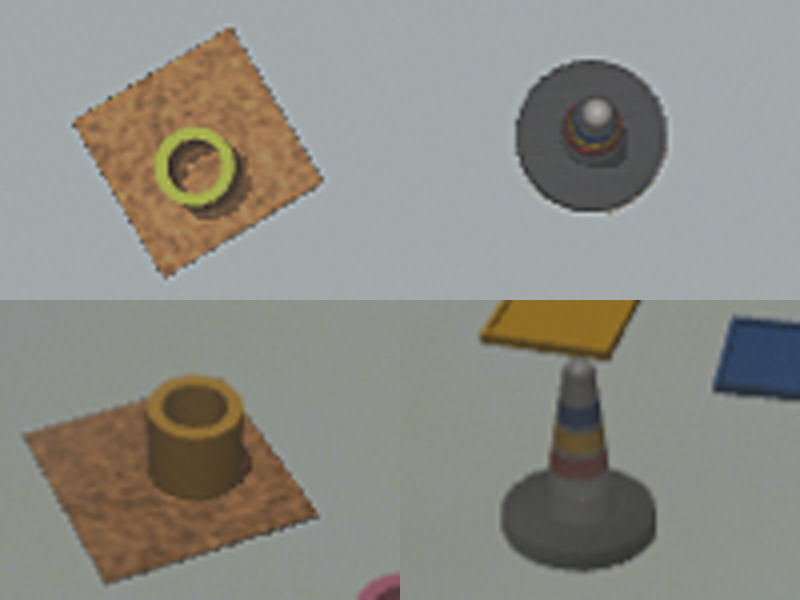

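```bash
cat >> h.py <<'E'
def fitring(C,pts,r,z):
    "pts: outline pixels of a circle radius r at height z -> centre xy, residual"
    P=onplane(C,pts,z)[:,:2]
    s=least_squares(lambda c:np.hypot(*(P-c[:2]).T)-c[2],[*P.mean(0),r],loss="soft_l1",f_scale=.001)
    return s.x, np.sqrt(np.mean(s.fun**2))
def biggest(m,near):
    n,l,st,ce=cv2.connectedComponentsWithStats(m.astype(np.uint8))
    k=1+np.argmin([np.hypot(*(ce[i]-near))+ (1e3 if st[i,4]<30 else 0) for i in range(1,n)]);return l==k
E
python3 - <<'E'
from h import *
a=cv2.imread("pics/top0.png");C=cam("top")
hsv=cv2.cvtColor(a,cv2.COLOR_BGR2HSV)
for p in [(239,247),(244,233),(311,244),(239,257)]: print(hsv[p[1],p[0]],a[p[1],p[0]])
m=(hsv[...,0]>24)&(hsv[...,0]<36)&(hsv[...,1]>100)&(hsv[...,2]>120)
m=biggest(m,(239,257)); c=max(cv2.findContours(m.astype(np.uint8),0,cv2.CHAIN_APPROX_NONE)[0],key=len)[:,0]
print("collar top",fitring(C,c,.023,.044),m.sum())
# plinth: dark grey
m2=(a.max(2)<115)&(np.hypot(*np.meshgrid(np.arange(640)-328,np.arange(480)-244))<25)
c2=max(cv2.findContours(m2.astype(np.uint8),0,cv2.CHAIN_APPROX_NONE)[0],key=len)[:,0]
print("plinth",fitring(C,c2,.045,.014),m2.sum())
b=cv2.imread("pics/side0.png");S=cam("side")
# tip by eye in side crop & top crop
print("tip top",onplane(C,[[280+197/4,210+103/4]],.112), "tip side",onplane(S,[[290+178/4,205+58/4]],.112))
X=[.56,.025]
for z in(.112,.05,.014,0):print(z,proj(C,[*X,z]),proj(S,[*X,z]))
# side collar top ring
hb=cv2.cvtColor(b,cv2.COLOR_BGR2HSV); print(hb[301,338],hb[302,327],hb[320,338],hb[303,338])
m=(hb[...,0]>10)&(hb[...,0]<28)&(hb[...,1]>140)&(hb[...,2]>60); m=biggest(m,(338,315)); v,u=np.nonzero(m);print(m.sum(),u.min(),u.max(),v.min(),v.max())
E
```

```text
[ 34 143 176] [ 77 176 164]
[ 15 125 165] [ 84 124 165]
[120   3  84] [84 83 83]
[ 14 118 140] [ 75 105 140]
collar top (array([0.52411647, 0.23063587, 0.02179844]), np.float64(0.0007307587405088909)) 165
plinth (array([0.56001946, 0.02484921, 0.04408588]), np.float64(0.0007671465020494028)) 1101
tip top [[0.56432139 0.02412906 0.112     ]] tip side [[0.55883746 0.02867324 0.112     ]]
0.112 [[328.83228801 237.70740725]] [[334.20893987 218.62449673]]
0.05 [[327.80720281 241.4977555 ]] [[334.21521828 242.09939678]]
0.014 [[327.25951627 243.52269966]] [[334.2157789  255.07235782]]
0 [[327.05510644 244.27842587]] [[334.21544903 259.99226254]]
[ 18 136 107] [ 65  10 146] [ 17 132  87] [ 18 111  87]
139 327 350 300 314
```

Candidates in the top picture are the collar on the mat at (239,257), two on the dark board at (152,215) and (151,249), a pink one at (189,303) and a turquoise one at (144,299). The one on the cork mat is the target, and the crop confirms it is brass and alone on the cork. It measures about (0.524, 0.2305), and the mandrel about (0.560, 0.025).

```bash
python3 -m inch '[[0,0.1,-0.06,0,0,0,-1],[0,0.1,-0.06,0,0,0,-1],[0,0.1,-0.06,0,0,0,-1],[0,0.1,-0.06,0,0,0,-1],[0,0.1,-0.06,0,0,0,-1],[0,0.1,-0.06,0,0,0,-1],[0,0.1,-0.06,0,0,0,-1],[0,0.1,-0.06,0,0,0,-1],[0,0.1,-0.06,-0.06,0,0,-1],[0,0.1,-0.06,-0.06,0,0,-1],[0,0.1,-0.06,-0.06,0,0,-1],[0,0.1,-0.06,-0.06,0,0,-1]]'
python3 -m inch '[[0,0.05,-0.06,0,0,0,-1],[0,0.05,-0.06,0,0,0,-1],[0,0.02,-0.06,0,0,0,-0.65],[0,0,0,0,0,0,0]]'
python3 - <<'E'
from h import *
s=arm.state();print(s["tool_pos"],s["orientation"],s["joint_positions"].round(3))
save("w1",arm.snapshot("wrist"))
E
```

```text
time_s: 1.95
tool_pos: [0.4954, 0.2799, 0.1788]
orientation: [3.141, -0.0, 1.779]
force: [0.2, -0.1, -0.4]
finger_gap: 1.002
time_s: 2.28
tool_pos: [0.5254, 0.2331, 0.1788]
orientation: [-3.141, 0.001, 1.566]
force: [-0.9, -0.7, 0.2]
finger_gap: 1.002
[0.52535613 0.23305716 0.17880273] [-3.14127279e+00  1.42005208e-03  1.56562730e+00] [ 4.180e-01  4.200e-01  1.000e-01  1.252e+00 -1.000e-03  1.994e+00]
```

View pics/w1.png

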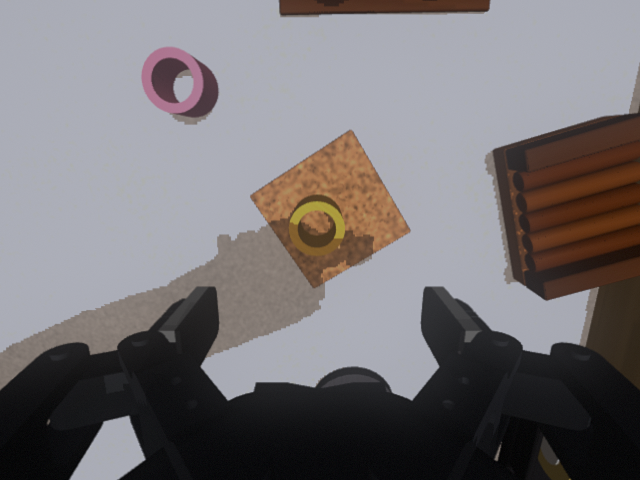

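```bash
python3 - <<'E'
from h import *
a=cv2.imread("pics/w1.png");C=cam("wrist")
hsv=cv2.cvtColor(a,cv2.COLOR_BGR2HSV)
m=(hsv[...,0]>22)&(hsv[...,0]<36)&(hsv[...,1]>120)&(hsv[...,2]>60)
m=biggest(m,(317,228)); c=max(cv2.findContours(m.astype(np.uint8),0,cv2.CHAIN_APPROX_NONE)[0],key=len)[:,0]
print(fitring(C,c,.023,.044),m.sum())
s=arm.state()
p=s["tool_pos"];print(p, proj(C,p),proj(C,[p[0],p[1],.044]))
E
```

```text
(array([0.52262598, 0.23534594, 0.01954142]), np.float64(0.0034038727063741767)) 694
[0.52466613 0.2344523  0.17899189] [[319.50924721 300.24281042]] [[319.7229867  226.75692781]]
```

```bash
python3 - <<'E'
from h import *
a=cv2.imread("pics/w1.png");C=cam("wrist")
cv2.imwrite("pics/w1c.png",cv2.resize(a[180:280,260:390],None,fx=6,fy=6,interpolation=cv2.INTER_CUBIC))
print(onplane(C,[[317.5,229]],.044))
hsv=cv2.cvtColor(a,cv2.COLOR_BGR2HSV)
m=(hsv[...,0]>22)&(hsv[...,0]<36)&(hsv[...,1]>150)&(hsv[...,2]>50)
m[:,:285]=0;m[:,350:]=0;m[:196]=0;m[262:]=0
v,u=np.nonzero(m);h=cv2.convexHull(np.c_[u,v].astype(np.int32))[:,0]
print(fitring(C,h,.023,.044))
E
```

```text
[[0.5228493  0.23257469 0.044     ]]
(array([0.52220557, 0.23379836, 0.02206556]), np.float64(0.0015491940331858168))
```

View pics/w1c.png

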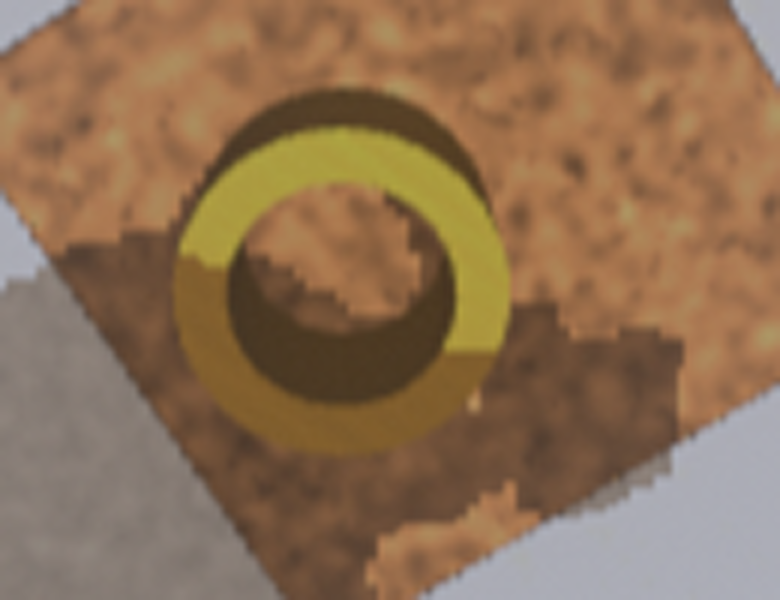

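```bash
python3 -m inch '[[0,-0.008,-0.006,-0.1,0,0,0],[0,0,0,-0.14,0,0,0],[0,0,0,-0.14,0,0,0],[0,0,0,-0.1,0,0,0],[0,0,0,-0.08,0,0,0],[0,0,0,-0.04,0,0,0],[0,0,0,-0.03,0,0,0],[0,0,0,0,0,0,0],[0,0,0,0,0,0,0]]'; python3 - <<'E'
from h import *
s=arm.state();print(s["tool_pos"],s["orientation"])
save("w2",arm.snapshot("wrist"))
E
```

```text
time_s: 3.08
tool_pos: [0.5227, 0.2349, 0.0226]
orientation: [3.14, -0.001, 1.572]
force: [0.1, 0.4, -0.3]
finger_gap: 0.999
[0.52266798 0.23493321 0.02261304] [ 3.14044886e+00 -6.21599230e-04  1.57154576e+00]
```

View pics/w2.png

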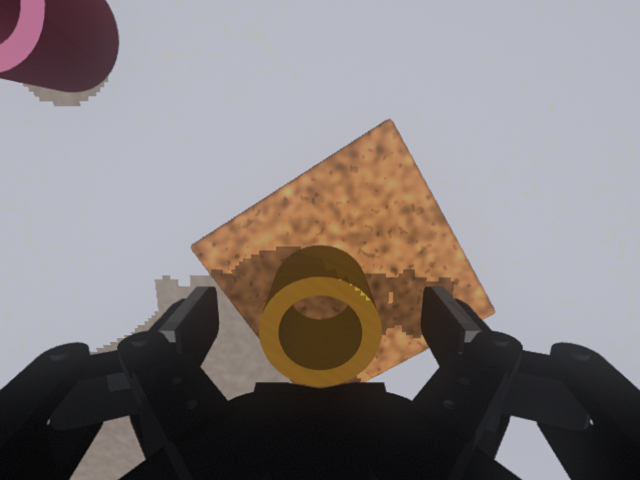

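```bash
python3 - <<'E'
from h import *
C=cam("wrist");p=arm.state()["tool_pos"];print(p,onplane(C,[[320.5,332.5]],.044),proj(C,[p[0],p[1],.044]))
E
```

```text
[0.52316148 0.23500532 0.02317072] [[0.52347015 0.23192595 0.044     ]] [[319.67901471 325.10422565]]
```

```bash
python3 -m inch '[[0,0.001,-0.012,-0.011,0,0,0],[0,0,0,0,0,0,0],[1,0,0,0,0,0,0],[1,0,0,0,0,0,0],[1,0,0,0,0,0,0],[1,0,0,0,0,0,0],[1,0,0,0,0,0,0],[1,0,0,0,0,0,0],[1,0,0,0,0,0,0],[1,0,0,0,0,0,0],[1,0,0,0,0,0,0]]'; python3 - <<'E'
from h import *
s=arm.state();print(s["tool_pos"],s["orientation"],s["finger_gap"],s["force"])
save("w3",arm.snapshot("wrist"))
E
```

```text
time_s: 4.05
tool_pos: [0.523, 0.2314, 0.0197]
orientation: [3.14, -0.0, 1.571]
force: [0.0, -0.8, 4.4]
finger_gap: 0.525
[0.52297099 0.23142348 0.01971055] [ 3.14030713e+00 -4.16782038e-04  1.57071948e+00] 0.5253741306855331 [ 2.49973273e-03 -8.45476804e-01  4.42569208e+00]
```

View pics/w3.png

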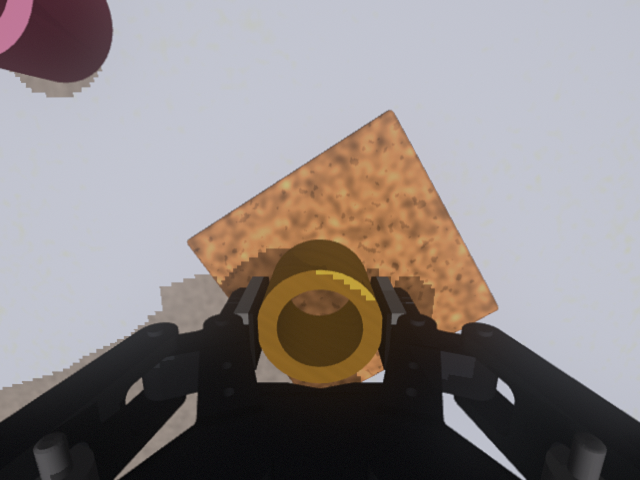

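```bash
python3 -m inch '[[1,0,0,0.03,0,0,0],[1,0,0,0.1,0,0,0],[1,0,0,0.15,0,0,0],[1,0,0,0.15,0,0,0],[1,0,-0.04,0.12,0,0,0],[1,0.02,-0.1,0.05,0,0,0],[1,0.03,-0.14,0,0,0,0],[1,0.03,-0.14,0,0,0,0],[1,0.03,-0.14,0,0,0,0],[1,0.03,-0.14,0,0,0,0],[1,0.01,-0.14,0,0,0,0],[1,0,-0.12,0,0,0,0]]';python3 -m inch '[[1,0,-0.08,0,0,0,0],[1,0,-0.04,0,0,0,0],[1,0,0,0,0,0,0],[1,0,0,0,0,0,0]]'; python3 - <<'E'
from h import *
s=arm.state();print(s["tool_pos"],s["orientation"],s["finger_gap"],s["force"])
save("w4",arm.snapshot("wrist"));save("s4",arm.snapshot("side"))
E
```

```text
time_s: 5.1
tool_pos: [0.5596, -0.011, 0.1685]
orientation: [-3.14, 0.0, 1.57]
force: [-0.5, -0.6, -1.6]
finger_gap: 0.525
time_s: 5.43
tool_pos: [0.5595, -0.0383, 0.1687]
orientation: [-3.141, -0.001, 1.57]
force: [0.1, 0.3, -1.5]
finger_gap: 0.53
[ 0.55953401 -0.03834514  0.16869237] [-3.14053132e+00 -9.73219339e-04  1.57029224e+00] 0.5303281510289265 [ 0.12144851  0.31312511 -1.52540573]
```

View pics/w4.png

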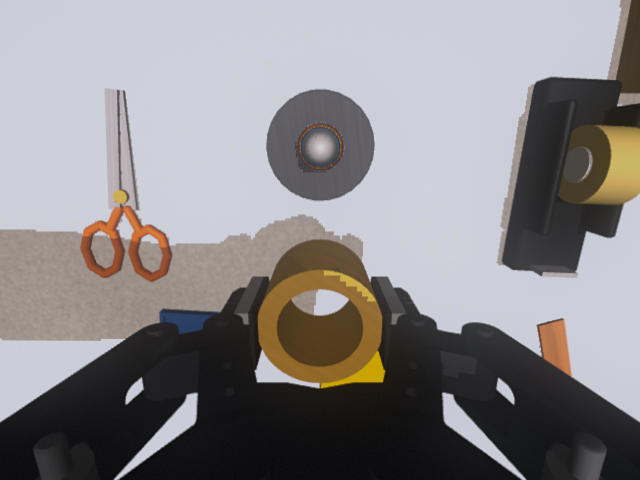

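View pics/s4.png

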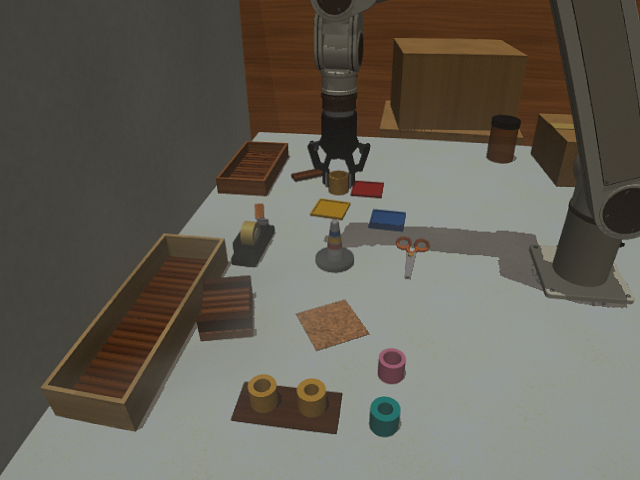

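```bash
python3 - <<'E'
from h import *
a=cv2.imread("pics/w4.png");C=cam("wrist");hsv=cv2.cvtColor(a,cv2.COLOR_BGR2HSV)
p=arm.state()["tool_pos"];print(p)
V,U=np.mgrid[:480,:640]
g=a.astype(int)
m=(g.max(2)<130)&(np.hypot(U-320,V-145)<65)
h=cv2.convexHull(np.c_[np.nonzero(biggest(m,(320,145)))[::-1]].astype(np.int32))[:,0]
print("plinth",fitring(C,h,.045,.014),h.min(0),h.max(0))
# collar rim outline: brass
m=(hsv[...,0]>14)&(hsv[...,0]<34)&(hsv[...,1]>120)&(hsv[...,2]>90)&(np.hypot(U-320,V-326)<66)&(np.abs(U-320)<66)
m[380:,320:]=0
v,u=np.nonzero(m);print("brass",u.min(),u.max(),v.min(),v.max())
cv2.imwrite("pics/w4c.png",np.hstack([cv2.resize(a[250:400,250:390],None,fx=4,fy=4),]) if 0 else cv2.resize(a[255:400,245:395],None,fx=4,fy=4,interpolation=cv2.INTER_CUBIC))
cv2.imwrite("pics/w4d.png",cv2.resize(a[80:210,255:385],None,fx=4.5,fy=4.5,interpolation=cv2.INTER_CUBIC))
E
```

```text
[ 0.55975796 -0.03731871  0.16887995]
plinth (array([0.55976622, 0.02570008, 0.04410378]), np.float64(0.00011572130371077739)) [267  90] [373 199]
brass 258 381 261 382
```

View pics/w4c.png

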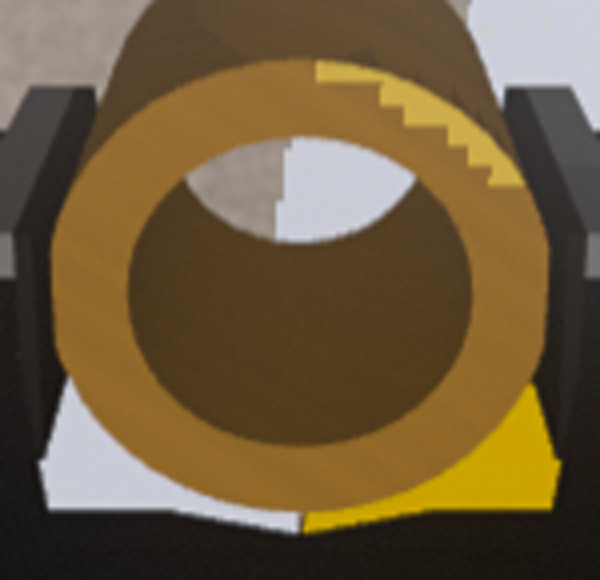

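View pics/w4d.png

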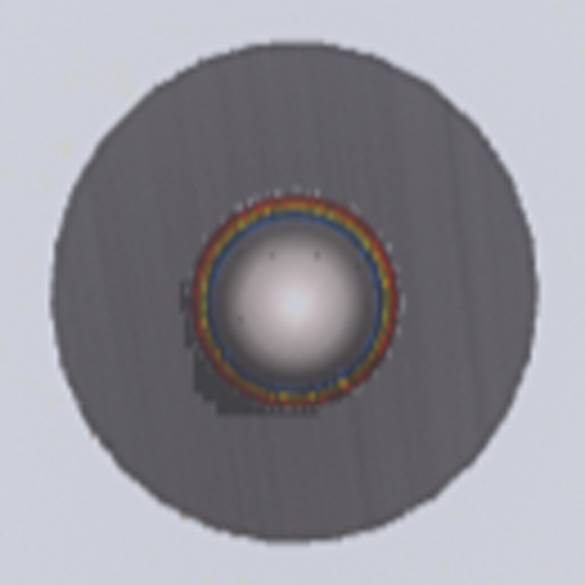

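```bash
python3 - <<'E'
from h import *
C=cam("wrist");p=arm.state()["tool_pos"]
a=cv2.imread("pics/w4.png").astype(int)
print(p,"tip",onplane(C,[[320.6,147.1]],.112)[0])
# bore edge by radial scan, subpixel gradient in green
g=cv2.GaussianBlur(a[...,1].astype(np.float32),(0,0),.7)
inn=[];out=[]
for th in np.radians(np.arange(0,180,6)):   # lower half bore (rim bright / bore dark)
    r=np.arange(25,50,.25);pu=320+r*np.cos(th);pv=328+r*np.sin(th)
    s=cv2.remap(g,pu.astype(np.float32)[None],pv.astype(np.float32)[None],1)[0]
    i=np.argmax(np.gradient(s));inn.append([pu[i],pv[i]])
for th in np.radians(np.arange(60,121,6)):
    pass
inn=np.array(inn)
for dz in(.0243,):
    f=fitring(C,inn,.016,p[2]+dz);print("bore",f, "rel to tcp",f[0][:2]-p[:2])
outp=np.array([[245+52/4,255+250/4],[245+548/4,255+250/4],[245+300/4,255+58/4],[245+300/4,255+512/4],[245+150/4,255+462/4],[245+450/4,255+462/4]])
print("outer",fitring(C,outp,.023,p[2]+.0243))
print("bore4",fitring(C,np.array([[127,292],[472,292],[300,137],[300,446]])/4+[245,255],.016,p[2]+.0243))
E
```

```text
[ 0.55975796 -0.03731871  0.16887995] tip [0.56013279 0.02607137 0.112     ]
bore (array([ 0.55978139, -0.03685064,  0.01556638]), np.float64(9.433126580161668e-05)) rel to tcp [2.34285637e-05 4.68069237e-04]
outer (array([ 0.55992356, -0.03677243,  0.02262917]), np.float64(0.00019313025201287882))
bore4 (array([ 0.55988273, -0.03696403,  0.01556491]), np.float64(1.7233869176499345e-05))
```

```bash
python3 -m inch '[[1,0,0.05,0,0,0,0],[1,0,0.1,0,0,0,0],[1,0,0.07,0,0,0,0],[1,0,0.031,0,0,0,0],[1,0,0,0,0,0,0],[1,0,0,-0.06,0,0,0],[1,0,0,-0.08,0,0,0],[1,0,0,-0.06,0,0,0],[1,0,0,-0.04,0,0,0],[1,0,0,-0.02,0,0,0],[1,0,0,0,0,0,0],[1,0,0,0,0,0,0]]'; python3 - <<'E'
from h import *
s=arm.state();print(s["tool_pos"],s["orientation"],s["finger_gap"],s["force"])
save("w5",arm.snapshot("wrist"));save("s5",arm.snapshot("side"))
a=cv2.imread("pics/w5.png");b=cv2.imread("pics/s5.png")
cv2.imwrite("pics/w5c.png",cv2.resize(a[235:400,240:400],None,fx=3.6,fy=3.6,interpolation=cv2.INTER_CUBIC))
cv2.imwrite("pics/s5c.png",cv2.resize(b[180:280,270:400],None,fx=6,fy=6,interpolation=cv2.INTER_CUBIC))
E
```

```text
time_s: 6.53
tool_pos: [0.5602, 0.0239, 0.1044]
orientation: [3.141, 0.0, 1.571]
force: [-0.1, -0.7, -1.1]
finger_gap: 0.525
[0.56019582 0.02388857 0.1044255 ] [3.14120233e+00 6.09565627e-05 1.57062569e+00] 0.5254461411077848 [-0.10155241 -0.65667302 -1.1347171 ]
```

View pics/w5c.png

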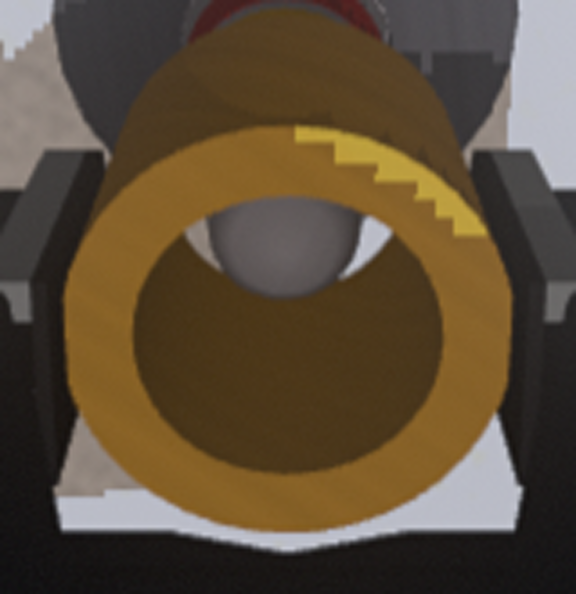

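View pics/s5c.png

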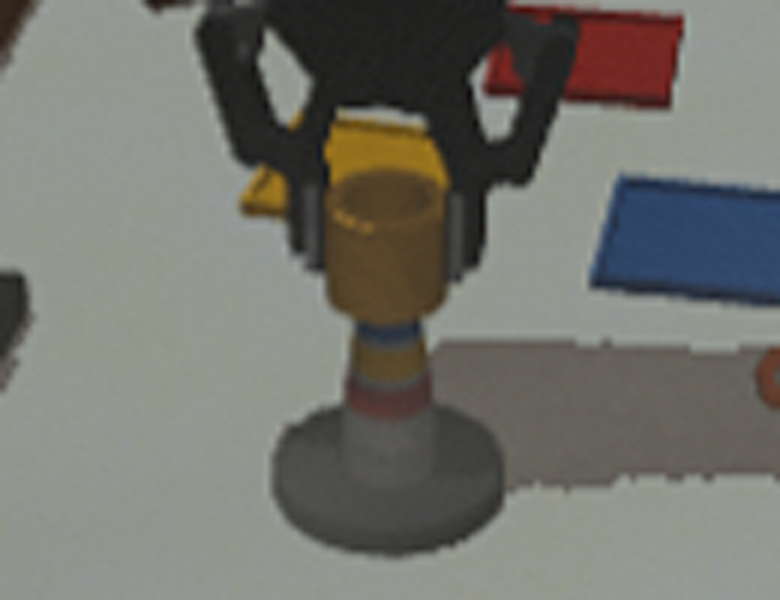

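```bash
python3 -m inch '[[1,0,0,-0.03,0,0,0],[1,0,0,-0.03,0,0,0],[1,0,0,-0.02,0,0,0],[1,0,0,-0.01,0,0,0],[1,0,0,0,0,0,0],[1,0,0,0,0,0,0]]'; python3 - <<'E'
from h import *
s=arm.state();print(s["tool_pos"],s["orientation"],s["finger_gap"],s["force"],s["wrist_torque"])
save("w6",arm.snapshot("wrist"))
a=cv2.imread("pics/w6.png")
cv2.imwrite("pics/w6c.png",cv2.resize(a[235:400,240:400],None,fx=3.6,fy=3.6,interpolation=cv2.INTER_CUBIC))
E
```

```text
time_s: 7.13
tool_pos: [0.5596, 0.024, 0.0812]
orientation: [-3.141, 0.0, 1.571]
force: [-0.2, -0.6, -0.8]
finger_gap: 0.526
[0.55964558 0.02398324 0.08115662] [-3.14076348e+00  7.26487685e-05  1.57077198e+00] 0.5263387969692322 [-0.24310702 -0.62202025 -0.79513455] [-0.01313071  0.02070544 -0.01379438]
```

View pics/w6c.png

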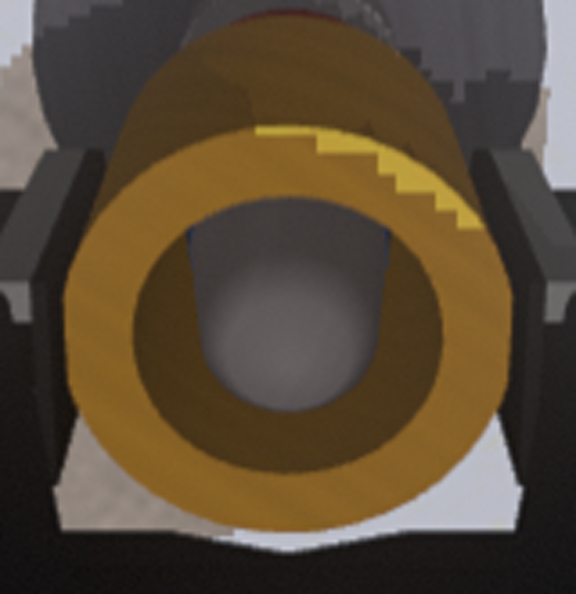

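```bash
python3 - <<'E'
from h import *
C=cam("wrist");p=arm.state()["tool_pos"];print(p)
bore=np.array([[133,335],[443,335],[288,197],[288,473]])/3.6+[240,235]
outer=np.array([[65,310],[513,310],[288,125],[288,532]])/3.6+[240,235]
for dz in(.0243,.0225):
    print(dz,fitring(C,bore,.016,p[2]+dz)[0],fitring(C,outer,.023,p[2]+dz)[0])
# mandrel lower silhouette vs y
prof=[(18.5,.03),(9,.106),(8.3,.108),(6.7,.110),(4.2,.1115),(.1,.112)]
for y in(.023,.024,.025,.026,.027):
    P=np.vstack([ring(r/1000 if r>1 else r/1000,z) for r,z in prof])+[.56,y,0]
    q=proj(C,P);print(y,q[:,1].max(), "crop",(q[:,1].max()-235)*3.6)
E
```

```text
[0.55994639 0.02401614 0.08150942]
0.0243 [0.56010784 0.0243208  0.01550031] [0.56020519 0.02441747 0.02265156]
0.0225 [0.56010932 0.02326135 0.01575555] [0.56020827 0.0233596  0.02302455]
0.023 356.24259667342085 crop 436.47334802431504
0.024 353.83122301526714 crop 427.7924028549617
0.025 351.40922771390456 crop 419.0732197700564
0.026 348.97654789524586 crop 410.3155724228851
0.027 346.5331202546595 crop 401.5192329167741
```

```bash
python3 -m inch '[[1,0,0.006,0,0,0,0],[1,0,0,-0.01,0,0,0],[1,0,0,-0.01,0,0,0],[1,0,0,0,0,0,0],[1,0,0,0,0,0,0]]'; python3 - <<'E'
from h import *
s=arm.state();print(s["tool_pos"],s["orientation"],s["finger_gap"],s["force"],s["wrist_torque"])
save("w7",arm.snapshot("wrist"))
a=cv2.imread("pics/w7.png")
cv2.imwrite("pics/w7c.png",cv2.resize(a[235:400,240:400],None,fx=3.6,fy=3.6,interpolation=cv2.INTER_CUBIC))
E
```

```text
time_s: 7.6
tool_pos: [0.5596, 0.0255, 0.0763]
orientation: [-3.141, 0.0, 1.571]
force: [-0.6, 0.6, -2.0]
finger_gap: 0.528
[0.55964587 0.02550033 0.07629048] [-3.14099311e+00  8.37184043e-05  1.57076110e+00] 0.5280814642169993 [-0.60780973  0.61907711 -1.99079161] [-0.00903542  0.00265859 -0.00568187]
```

View pics/w7c.png

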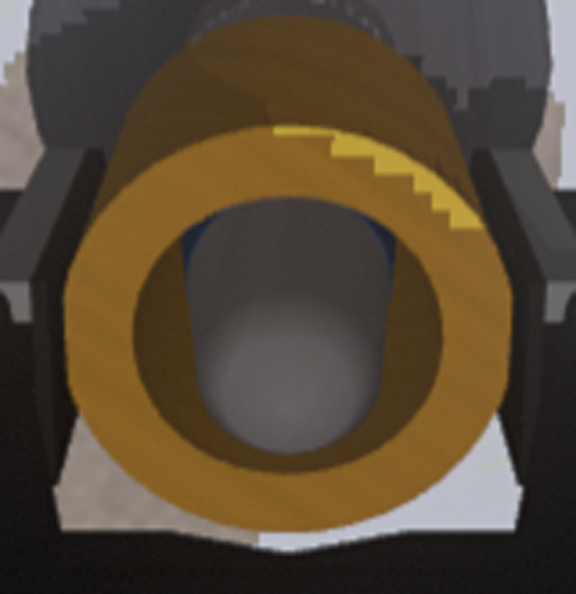

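```bash
f(){ python3 - <<'E'
from plant import arm
s=arm.state();print(s["tool_pos"].round(4),s["orientation"].round(4),s["force"].round(2),s["wrist_torque"].round(3))
E
}
python3 -m inch '[[1,0,0,-0.006,0,0,0],[1,0,0,-0.002,0,0,0],[1,0,0,0,0,0,0],[1,0,0,0,0,0,0]]'; f
python3 -m inch '[[1,0,0,-0.004,0,0,0],[1,0,0,-0.002,0,0,0],[1,0,0,0,0,0,0],[1,0,0,0,0,0,0]]'; f
```

```text
time_s: 7.98
tool_pos: [0.5599, 0.0255, 0.0745]
orientation: [-3.141, -0.0, 1.571]
force: [-0.2, 0.7, -2.1]
finger_gap: 0.529
[0.5599 0.0255 0.0745] [-3.1415 -0.      1.5707] [-0.19  0.65 -2.14] [-0.042 -0.019 -0.021]
time_s: 8.32
tool_pos: [0.5599, 0.0255, 0.073]
orientation: [-3.141, 0.0, 1.571]
force: [0.6, -0.1, -1.3]
finger_gap: 0.526
[0.5599 0.0255 0.073 ] [-3.1415  0.      1.5708] [ 0.63 -0.14 -1.25] [ 0.016 -0.004  0.056]
```

```bash
f(){ python3 - <<'E'
from plant import arm
s=arm.state();print(s["tool_pos"].round(4),s["orientation"].round(4),s["force"].round(2),s["wrist_torque"].round(3))
E
}
python3 -m inch '[[1,0,0,-0.004,0,0,0],[1,0,0,0,0,0,0],[1,0,0,0,0,0,0]]'; f
python3 -m inch '[[1,0,0,-0.004,0,0,0],[1,0,0,0,0,0,0],[1,0,0,0,0,0,0]]'; f
```

```text
time_s: 8.57
tool_pos: [0.5598, 0.0255, 0.072]
orientation: [-3.141, -0.0, 1.571]
force: [0.6, -0.6, -1.4]
finger_gap: 0.526
[0.5598 0.0255 0.072 ] [-3.1414 -0.      1.5708] [ 0.65 -0.63 -1.4 ] [ 0.002 -0.048 -0.007]
time_s: 8.82
tool_pos: [0.5598, 0.0255, 0.071]
orientation: [-3.141, -0.0, 1.571]
force: [-0.5, 0.3, -1.2]
finger_gap: 0.525
[0.5598 0.0255 0.071 ] [-3.1414 -0.      1.5708] [-0.54  0.3  -1.24] [-0.014 -0.058  0.028]
```

```bash
f(){ python3 - <<'E'
from plant import arm
s=arm.state();print(s["tool_pos"].round(4),s["orientation"].round(4),s["force"].round(2),s["wrist_torque"].round(3))
E
}
python3 -m inch '[[1,0,0,-0.003,0,0,0],[1,0,0,0,0,0,0],[1,0,0,0,0,0,0]]'; f
python3 -m inch '[[1,0,0,-0.003,0,0,0],[1,0,0,0,0,0,0],[1,0,0,0,0,0,0]]'; f
```

```text
time_s: 9.07
tool_pos: [0.5598, 0.0255, 0.0702]
orientation: [-3.141, 0.0, 1.571]
force: [-0.8, -0.6, -1.0]
finger_gap: 0.527
[0.5598 0.0255 0.0702] [-3.1414  0.      1.5708] [-0.83 -0.62 -1.04] [0.057 0.031 0.072]
time_s: 9.32
tool_pos: [0.5599, 0.0255, 0.0695]
orientation: [-3.141, -0.0, 1.571]
force: [0.4, 1.1, -1.4]
finger_gap: 0.528
[0.5599 0.0255 0.0695] [-3.1415 -0.      1.5708] [ 0.43  1.12 -1.37] [ 0.02   0.017 -0.017]
```

```bash
f(){ python3 - <<'E'
from plant import arm
s=arm.state();print(s["tool_pos"].round(4),s["orientation"].round(4),s["force"].round(2),s["wrist_torque"].round(3))
E
}
python3 -m inch '[[1,0,0,-0.002,0,0,0],[1,0,0,0,0,0,0],[1,0,0,0,0,0,0]]'; f
python3 -m inch '[[1,0,0,-0.002,0,0,0],[1,0,0,0,0,0,0],[1,0,0,0,0,0,0]]'; f
```

```text
time_s: 9.57
tool_pos: [0.5598, 0.0255, 0.069]
orientation: [-3.141, 0.0, 1.571]
force: [-0.2, 0.2, -2.3]
finger_gap: 0.523
[0.5598 0.0255 0.069 ] [-3.1414e+00  1.0000e-04  1.5708e+00] [-0.24  0.19 -2.25] [-0.011  0.036  0.034]
time_s: 9.82
tool_pos: [0.5599, 0.0255, 0.0685]
orientation: [-3.141, 0.0, 1.571]
force: [1.2, -0.3, -1.2]
finger_gap: 0.526
[0.5599 0.0255 0.0685] [-3.1415e+00  1.0000e-04  1.5708e+00] [ 1.23 -0.26 -1.24] [-0.069  0.033  0.043]
```

```bash
f(){ python3 - <<'E'
from plant import arm
s=arm.state();print(s["tool_pos"].round(4),s["orientation"].round(4),s["force"].round(2),s["wrist_torque"].round(3))
E
}
python3 -m inch '[[1,0,0,-0.002,0,0,0],[1,0,0,0,0,0,0],[1,0,0,0,0,0,0]]'; f
python3 -m inch '[[1,0,0,-0.002,0,0,0],[1,0,0,0,0,0,0],[1,0,0,0,0,0,0]]'; f
```

```text
time_s: 10.07
tool_pos: [0.5598, 0.0254, 0.068]
orientation: [-3.141, 0.0, 1.571]
force: [-0.1, -0.5, -1.3]
finger_gap: 0.526
[0.5598 0.0254 0.068 ] [-3.1415e+00  2.0000e-04  1.5708e+00] [-0.14 -0.48 -1.31] [-0.17   0.038 -0.015]
time_s: 10.32
tool_pos: [0.5599, 0.0254, 0.0675]
orientation: [-3.142, 0.0, 1.571]
force: [-0.2, -0.7, 0.2]
finger_gap: 0.523
[0.5599 0.0254 0.0675] [-3.1415e+00  2.0000e-04  1.5707e+00] [-0.22 -0.68  0.21] [-0.204  0.028  0.027]
```

```bash
python3 - <<'E'
from h import *
save("s8",arm.snapshot("side"))
b=cv2.imread("pics/s8.png")
cv2.imwrite("pics/s8c.png",cv2.resize(b[180:280,270:400],None,fx=6,fy=6,interpolation=cv2.INTER_CUBIC))
E
```

```text
(no output)
```

View pics/s8c.png

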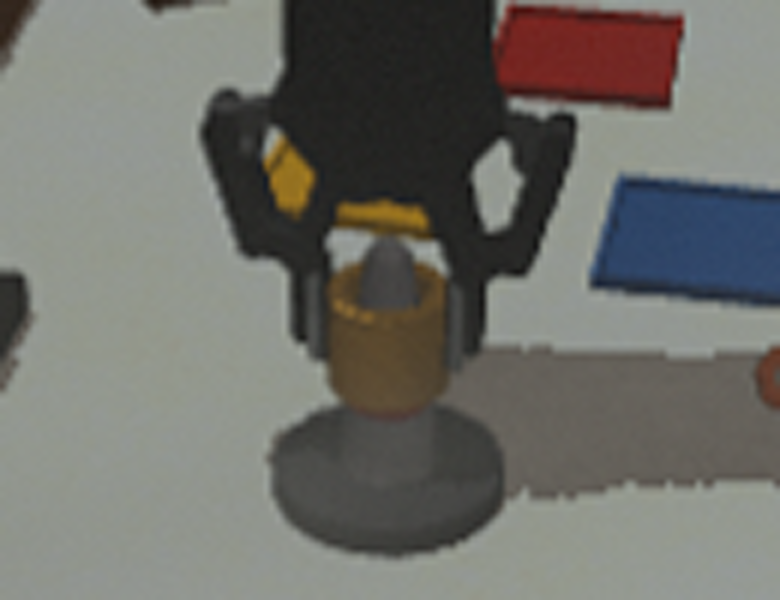

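```bash
f(){ python3 - <<'E'
from plant import arm
s=arm.state();print(s["tool_pos"].round(4),s["orientation"].round(4),s["force"].round(2),s["wrist_torque"].round(3))
E
}
python3 -m inch '[[1,0,0,-0.002,0,0,0],[1,0,0,0,0,0,0],[1,0,0,0,0,0,0]]'; f
python3 -m inch '[[1,0,-0.001,0,0,0,0],[1,0,0,0,0,0,0],[1,0,0,0,0,0,0]]'; f
```

```text
time_s: 10.62
tool_pos: [0.5599, 0.0254, 0.067]
orientation: [-3.142, 0.0, 1.571]
force: [-0.9, -1.0, -2.3]
finger_gap: 0.528
[0.5599 0.0254 0.067 ] [-3.1415e+00  3.0000e-04  1.5707e+00] [-0.91 -1.01 -2.32] [-0.293 -0.002 -0.055]
time_s: 10.87
tool_pos: [0.5599, 0.0253, 0.0671]
orientation: [-3.142, -0.0, 1.571]
force: [-0.8, -1.8, -1.4]
finger_gap: 0.521
[0.5599 0.0253 0.0671] [-3.1416e+00 -1.0000e-04  1.5708e+00] [-0.76 -1.8  -1.39] [-0.246  0.087  0.009]
```

```bash
f(){ python3 - <<'E'
from plant import arm
s=arm.state();print(s["tool_pos"].round(4),s["orientation"].round(4),s["force"].round(2),s["wrist_torque"].round(3))
E
}
python3 -m inch '[[1,0,-0.002,0,0,0,0],[1,0,0,0,0,0,0],[1,0,0,0,0,0,0]]'; f
python3 -m inch '[[1,0,-0.002,0,0,0,0],[1,0,0,0,0,0,0],[1,0,0,0,0,0,0]]'; f
```

```text
time_s: 11.12
tool_pos: [0.56, 0.025, 0.0671]
orientation: [3.141, -0.0, 1.571]
force: [-0.3, 0.5, -1.9]
finger_gap: 0.526
[0.56   0.025  0.0671] [ 3.1415e+00 -5.0000e-04  1.5710e+00] [-0.3   0.54 -1.86] [0.018 0.04  0.016]
time_s: 11.37
tool_pos: [0.5599, 0.0248, 0.0671]
orientation: [3.142, -0.001, 1.571]
force: [-0.2, 1.9, -1.4]
finger_gap: 0.526
[0.5599 0.0248 0.0671] [ 3.1416e+00 -1.1000e-03  1.5711e+00] [-0.22  1.86 -1.41] [ 0.465 -0.001 -0.042]
```

```bash
f(){ python3 - <<'E'
from plant import arm
s=arm.state();print(s["tool_pos"].round(4),s["orientation"].round(4),s["force"].round(2),s["wrist_torque"].round(3))
E
}
python3 -m inch '[[1,0,0.002,0,0,0,0],[1,0,0,0,0,0,0],[1,0,0,0,0,0,0]]'; f
python3 -m inch '[[1,0,0,-0.002,0,0,0],[1,0,0,0,0,0,0],[1,0,0,0,0,0,0]]'; f
python3 -m inch '[[1,0,0,-0.002,0,0,0],[1,0,0,0,0,0,0],[1,0,0,0,0,0,0]]'; f
```

```text
time_s: 11.62
tool_pos: [0.5599, 0.0248, 0.0671]
orientation: [3.142, -0.0, 1.571]
force: [-1.2, 2.1, -1.4]
finger_gap: 0.528
[0.5599 0.0248 0.0671] [ 3.1416 -0.      1.5709] [-1.22  2.07 -1.44] [0.277 0.017 0.054]
time_s: 11.87
tool_pos: [0.5599, 0.0249, 0.0666]
orientation: [-3.142, -0.0, 1.571]
force: [0.0, 1.2, -1.6]
finger_gap: 0.526
[0.5599 0.0249 0.0666] [-3.1415e+00 -2.0000e-04  1.5709e+00] [ 0.    1.16 -1.59] [0.37  0.094 0.024]
time_s: 12.12
tool_pos: [0.5599, 0.0249, 0.0661]
orientation: [-3.142, -0.0, 1.571]
force: [-0.1, 2.3, -0.7]
finger_gap: 0.526
[0.5599 0.0249 0.0661] [-3.1416e+00 -3.0000e-04  1.5709e+00] [-0.13  2.29 -0.71] [0.448 0.086 0.012]
```

```bash
f(){ python3 - <<'E'
from plant import arm
s=arm.state();print(s["tool_pos"].round(4),s["orientation"].round(4),s["force"].round(2),s["wrist_torque"].round(3))
E
}
python3 -m inch '[[1,0,0.0015,0,0,0,0],[1,0,0,0,0,0,0],[1,0,0,0,0,0,0]]'; f
python3 -m inch '[[1,0,0,-0.002,0,0,0],[1,0,0,0,0,0,0],[1,0,0,0,0,0,0]]'; f
```

```text
time_s: 12.37
tool_pos: [0.5599, 0.025, 0.066]
orientation: [-3.142, 0.0, 1.571]
force: [-0.5, 0.8, -0.8]
finger_gap: 0.528
[0.5599 0.025  0.066 ] [-3.1415e+00  3.0000e-04  1.5707e+00] [-0.51  0.83 -0.78] [ 0.207  0.139 -0.01 ]
time_s: 12.62
tool_pos: [0.5598, 0.025, 0.0655]
orientation: [-3.141, 0.0, 1.571]
force: [-0.8, 1.2, -0.6]
finger_gap: 0.522
[0.5598 0.025  0.0655] [-3.1415e+00  2.0000e-04  1.5707e+00] [-0.82  1.16 -0.59] [ 0.225  0.229 -0.04 ]
```

```bash
f(){ python3 - <<'E'
from plant import arm
s=arm.state();print(s["tool_pos"].round(4),s["orientation"].round(4),s["force"].round(2),s["wrist_torque"].round(3))
E
}
python3 -m inch '[[1,-0.001,0.001,0,0,0,0],[1,0,0,0,0,0,0],[1,0,0,0,0,0,0]]'; f
python3 -m inch '[[1,0,0,-0.002,0,0,0],[1,0,0,0,0,0,0],[1,0,0,0,0,0,0]]'; f
```

```text
time_s: 12.87
tool_pos: [0.5598, 0.0251, 0.0655]
orientation: [3.141, 0.001, 1.571]
force: [-0.5, 1.3, -1.9]
finger_gap: 0.523
[0.5598 0.0251 0.0655] [3.1413e+00 6.0000e-04 1.5706e+00] [-0.53  1.26 -1.86] [ 0.001  0.015 -0.009]
time_s: 13.12
tool_pos: [0.5599, 0.0251, 0.0653]
orientation: [3.141, 0.0, 1.571]
force: [-0.4, -0.6, 1.5]
finger_gap: 0.526
[0.5599 0.0251 0.0653] [3.1411e+00 5.0000e-04 1.5705e+00] [-0.41 -0.6   1.54] [-0.223  0.167  0.001]
```

```bash
f(){ python3 - <<'E'
from plant import arm
s=arm.state();print(s["tool_pos"].round(4),s["orientation"].round(4),s["force"].round(2),s["wrist_torque"].round(3))
E
}
python3 -m inch '[[1,-0.0005,-0.0004,0,0,0,0],[1,0,0,0,0,0,0],[1,0,0,0,0,0,0]]'; f
python3 -m inch '[[1,0,0,-0.002,0,0,0],[1,0,0,0,0,0,0],[1,0,0,0,0,0,0]]'; f
```

```text
time_s: 13.37
tool_pos: [0.5598, 0.0251, 0.0653]
orientation: [3.141, 0.0, 1.571]
force: [-0.2, -0.6, 0.4]
finger_gap: 0.524
[0.5598 0.0251 0.0653] [3.1409e+00 3.0000e-04 1.5706e+00] [-0.16 -0.58  0.37] [-0.242 -0.014 -0.015]
time_s: 13.62
tool_pos: [0.5598, 0.0252, 0.065]
orientation: [3.141, 0.0, 1.571]
force: [-0.5, -1.1, 3.8]
finger_gap: 0.526
[0.5598 0.0252 0.065 ] [3.1408e+00 3.0000e-04 1.5707e+00] [-0.47 -1.08  3.84] [-0.353  0.165  0.046]
```

```bash
f(){ python3 - <<'E'
from plant import arm
s=arm.state();print(s["tool_pos"].round(4),s["orientation"].round(4),s["force"].round(2),s["wrist_torque"].round(3))
E
}
python3 -m inch '[[1,-0.0004,-0.001,0,0,0,0],[1,0,0,0,0,0,0],[1,0,0,0,0,0,0]]'; f
python3 -m inch '[[1,0,0,-0.001,0,0,0],[1,0,0,0,0,0,0],[1,0,0,0,0,0,0]]'; f
```

```text
time_s: 13.87
tool_pos: [0.5598, 0.0251, 0.065]
orientation: [3.141, -0.0, 1.571]
force: [-0.2, -0.7, 5.1]
finger_gap: 0.527
[0.5598 0.0251 0.065 ] [ 3.1406e+00 -1.0000e-04  1.5708e+00] [-0.24 -0.7   5.08] [-0.121  0.131  0.01 ]
time_s: 14.12
tool_pos: [0.5598, 0.0251, 0.0648]
orientation: [3.141, -0.0, 1.571]
force: [-0.8, -0.1, 5.1]
finger_gap: 0.536
[0.5598 0.0251 0.0648] [ 3.1406e+00 -1.0000e-04  1.5709e+00] [-0.84 -0.12  5.15] [-0.154  0.188 -0.004]
```

```bash
python3 - <<'E'
from h import *
save("s9",arm.snapshot("side"));save("w9",arm.snapshot("wrist"))
a=cv2.imread("pics/w9.png");b=cv2.imread("pics/s9.png")
o=np.hstack([cv2.resize(b[190:280,285:385],(400,360),interpolation=cv2.INTER_CUBIC),cv2.resize(a[235:400,240:400],(400,412),interpolation=cv2.INTER_CUBIC)[:360]])
cv2.imwrite("pics/c9.png",o)
S=cam("side")
for z in(.048,.049,.050,.051,.052): q=proj(S,ring(.023,z)+[.5598,.0257,0]); print(z,q[:,1].max().round(2),q[:,0].mean().round(2))
E
```

```text
0.048 248.67 334.26
0.049 248.3 334.26
0.05 247.93 334.26
0.051 247.56 334.26
0.052 247.19 334.26
```

View pics/c9.png

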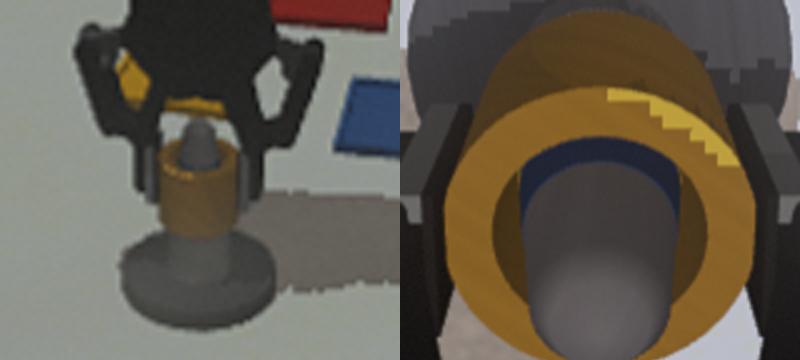

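The rim covers the yellow and most of the red band, so this reads red. I'll open the jaws to check that it sits freely and squarely with no jaw force on it.

```bash
python3 -m inch '[[0.3,0,0,0,0,0,0],[0.2,0,0,0,0,0,0],[0.2,0,0,0,0,0,0],[0.2,0,0,0,0,0,0],[0.2,0,0,0,0,0,0]]'; python3 - <<'E'
from h import *
s=arm.state();print(s["tool_pos"].round(4),s["finger_gap"],s["force"].round(2),s["wrist_torque"].round(3))
save("s10",arm.snapshot("side"));save("w10",arm.snapshot("wrist"))
a=cv2.imread("pics/w10.png");b=cv2.imread("pics/s10.png")
o=np.hstack([cv2.resize(b[190:280,285:385],(400,360),interpolation=cv2.INTER_CUBIC),cv2.resize(a[235:400,240:400],(400,412),interpolation=cv2.INTER_CUBIC)[:412][:360]])
cv2.imwrite("pics/c10.png",o)
d=cv2.absdiff(cv2.imread("pics/s9.png"),b)[190:280,285:385].max(2);v,u=np.nonzero(d>25);print(len(u))
E
```

```text
time_s: 14.63
tool_pos: [0.5591, 0.0251, 0.0639]
orientation: [-3.141, -0.0, 1.571]
force: [-0.3, -0.6, 0.1]
finger_gap: 0.796
[0.5591 0.0251 0.0639] 0.7960622151742389 [-0.27 -0.64  0.08] [-0.031 -0.026 -0.004]
875
```

View pics/c10.png

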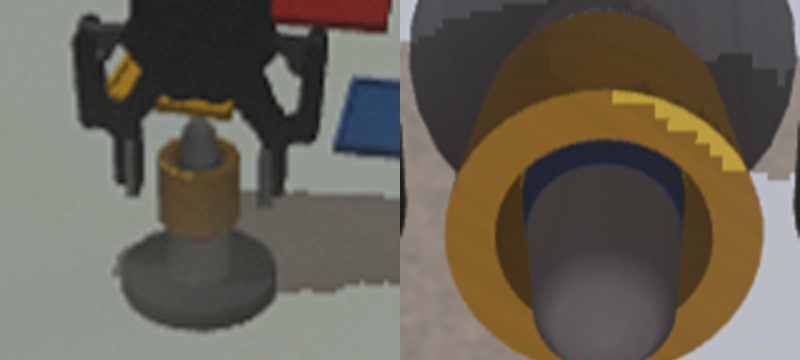

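```bash
f(){ python3 - <<'E'
from plant import arm
s=arm.state();print(s["tool_pos"].round(4),s["orientation"].round(4),s["force"].round(2),s["wrist_torque"].round(3))
E
}
python3 -m inch '[[0.2,0.003,0,0.004,0,0,0],[0.3,0,0,0,0,0,0],[1,0,0,0,0,0,0],[1,0,0,0,0,0,0],[1,0,0,0,0,0,0],[1,0,0,0,0,0,0],[1,0,0,0,0,0,0]]'; f
python3 -m inch '[[1,0,0,-0.002,0,0,0],[1,0,0,0,0,0,0],[1,0,0,0,0,0,0]]'; f
```

```text
time_s: 15.32
tool_pos: [0.5601, 0.025, 0.0654]
orientation: [-3.141, 0.0, 1.571]
force: [-1.5, -0.2, 2.3]
finger_gap: 0.528
[0.5601 0.025  0.0654] [-3.1414  0.      1.5708] [-1.45 -0.19  2.33] [0.009 0.237 0.03 ]
time_s: 15.57
tool_pos: [0.5601, 0.025, 0.0653]
orientation: [3.142, -0.0, 1.571]
force: [-2.5, 0.1, 6.3]
finger_gap: 0.527
[0.5601 0.025  0.0653] [ 3.1415 -0.      1.5708] [-2.54  0.09  6.29] [-0.012  0.614 -0.016]
```

```bash
f(){ python3 - <<'E'
from plant import arm
s=arm.state();print(s["tool_pos"].round(4),s["orientation"].round(4),s["force"].round(2),s["wrist_torque"].round(3))
E
}
python3 -m inch '[[1,-0.0015,0,0,0,0,0],[1,0,0,0,0,0,0],[1,0,0,0,0,0,0]]'; f
python3 -m inch '[[1,0,0,-0.001,0,0,0],[1,0,0,0,0,0,0],[1,0,0,0,0,0,0]]'; f
```

```text
time_s: 15.82
tool_pos: [0.5601, 0.025, 0.0653]
orientation: [3.141, 0.0, 1.571]
force: [-2.5, 0.2, 5.2]
finger_gap: 0.527
[0.5601 0.025  0.0653] [3.1408 0.     1.5708] [-2.5   0.2   5.16] [-0.024  0.496  0.061]
time_s: 16.07
tool_pos: [0.56, 0.025, 0.0653]
orientation: [3.141, -0.0, 1.571]
force: [-3.1, 0.6, 6.4]
finger_gap: 0.528
[0.56   0.025  0.0653] [ 3.1407 -0.      1.5708] [-3.07  0.57  6.41] [ 0.027  0.587 -0.013]
```

```bash
f(){ python3 - <<'E'
from plant import arm
s=arm.state();print(s["tool_pos"].round(4),s["orientation"].round(4),s["force"].round(2),s["wrist_torque"].round(3))
E
}
python3 -m inch '[[1,-0.002,0,0,0,0,0],[1,0,0,0,0,0,0],[1,0,0,0,0,0,0]]'; f
python3 -m inch '[[1,-0.001,0,-0.001,0,0,0],[1,0,0,0,0,0,0],[1,0,0,0,0,0,0]]'; f
```

```text
time_s: 16.32
tool_pos: [0.56, 0.025, 0.0653]
orientation: [3.14, -0.0, 1.571]
force: [-1.6, -1.6, 5.8]
finger_gap: 0.525
[0.56   0.025  0.0653] [ 3.1398 -0.      1.5708] [-1.65 -1.59  5.78] [0.011 0.363 0.008]
time_s: 16.57
tool_pos: [0.56, 0.025, 0.0653]
orientation: [3.139, -0.0, 1.571]
force: [-1.4, -0.4, 7.0]
finger_gap: 0.527
[0.56   0.025  0.0653] [ 3.1392 -0.      1.5708] [-1.44 -0.38  7.01] [-0.098  0.369  0.051]
```

```bash
python3 -m inch '[[1,0,0,0.01,0,0,0],[1,0,0,0.02,0,0,0],[1,0,0,0.06,0,0,0],[1,0,0,0.12,0,0,0],[1,0,0,0.12,0,0,0],[1,0,0,0.08,0,0,0],[1,0,0,0.04,0,0,0],[1,0,-0.05,0,0,0,0],[1,-0.02,-0.1,0,0,0,0],[1,-0.02,-0.14,0,0,0,0],[1,-0.02,-0.14,0,0,0,0],[1,-0.02,-0.14,0,0,0,0]]';python3 -m inch '[[1,-0.02,-0.14,0,0,0,0],[1,-0.02,-0.14,0,0,0,0],[1,-0.02,-0.14,0,0,0,0],[1,-0.02,-0.14,0,0,0,0],[1,-0.02,-0.13,0,0,0,0],[1,0,-0.1,0,0,0,0],[1,0,-0.05,0,0,0,0],[1,0,-0.02,0,0,0,0],[1,0,0,0,0,0,0]]'; python3 - <<'E'
from h import *
s=arm.state();print(s["tool_pos"].round(4),s["orientation"].round(4),s["finger_gap"],s["force"].round(2))
save("w11",arm.snapshot("wrist"));save("s11",arm.snapshot("side"))
E
```

```text
time_s: 17.57
tool_pos: [0.5372, -0.119, 0.1745]
orientation: [-3.137, -0.0, 1.572]
force: [1.0, -0.7, -1.8]
finger_gap: 0.527
time_s: 18.32
tool_pos: [0.513, -0.3331, 0.175]
orientation: [-3.139, -0.002, 1.569]
force: [0.6, 0.3, -1.5]
finger_gap: 0.524
[ 0.513  -0.3331  0.175 ] [-3.1392e+00 -1.8000e-03  1.5691e+00] 0.5239722745258804 [ 0.64  0.28 -1.47]
```

View pics/w11.png

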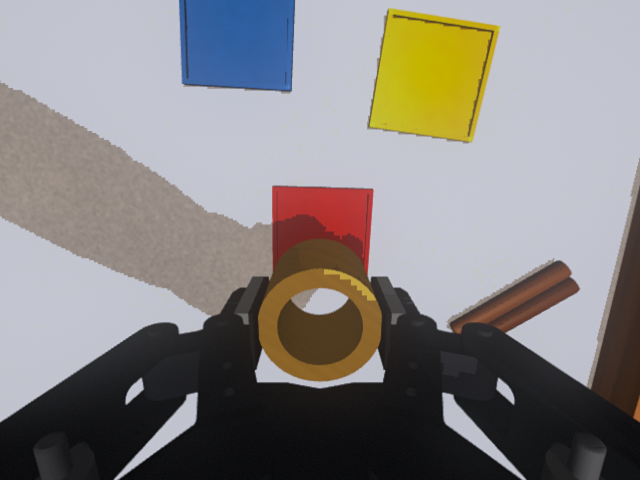

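View pics/s11.png

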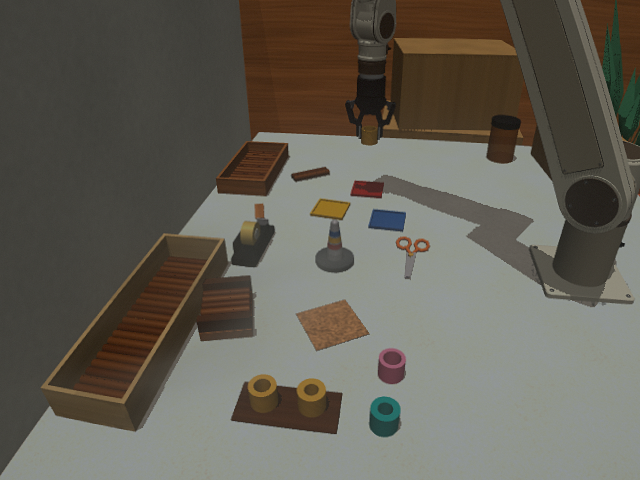

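```bash
python3 - <<'E'
from h import *
C=cam("wrist");T=cam("top");print(arm.state()["tool_pos"])
q=onplane(C,[[273,186],[373,188],[370,262]],.008);print(q.round(4))
d=q[1]-q[0];d/=np.hypot(*d[:2]);n=np.array([d[1],-d[0],0]);print("centre",(q[0]+q[1])/2+n*.045)
a=cv2.imread("pics/top0.png");h=cv2.cvtColor(a,cv2.COLOR_BGR2HSV)
m=((h[...,0]<8)|(h[...,0]>172))&(h[...,1]>150);m=biggest(m,(484,265));c=max(cv2.findContours(m.astype(np.uint8),0,2)[0],key=len)
r=cv2.minAreaRect(c);print(r,onplane(T,[r[0]],.006))
E
```

```text
[ 0.51372175 -0.33121476  0.17585781]
[[ 0.4721 -0.3017  0.008 ]
 [ 0.5607 -0.3034  0.008 ]
 [ 0.5608 -0.3728  0.008 ]]
centre [ 0.51553784 -0.34756644  0.008     ]
((484.5, 265.0), (38.0, 37.0), 90.0) [[ 0.51493093 -0.3503607   0.006     ]]
```

```bash
python3 -m inch '[[1,0.009,-0.03,-0.05,0,0,0],[1,0,-0.03,-0.1,0,0,0],[1,0,0,-0.13,0,0,0],[1,0,0,-0.13,0,0,0],[1,0,0,-0.1,0,0,0],[1,0,0,-0.05,0,0,0],[1,0,0,-0.03,0,0,0],[1,0,0,0,0,0,0],[1,0,0,0,0,0,0]]'; python3 - <<'E'
from h import *
s=arm.state();print(s["tool_pos"].round(4),s["orientation"].round(4),s["finger_gap"],s["force"].round(2))
save("w12",arm.snapshot("wrist"))
E
```

```text
time_s: 19.17
tool_pos: [0.5168, -0.347, 0.0294]
orientation: [3.141, 0.0, 1.572]
force: [-0.3, 0.3, -1.6]
finger_gap: 0.528
[ 0.5168 -0.347   0.0294] [3.1415e+00 1.0000e-04 1.5720e+00] 0.5275133477095295 [-0.28  0.33 -1.58]
```

View pics/w12.png

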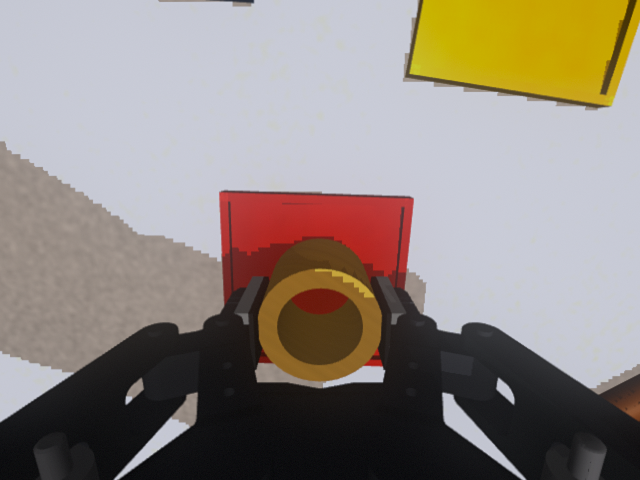

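Centred over the red dish: its left and right edges are at columns 221 and 411, and the collar is at about 320. Now I'll lower to touch.

```bash
f(){ python3 - <<'E'
from plant import arm
s=arm.state();print(s["tool_pos"].round(4),s["force"].round(2))
E
}
python3 -m inch '[[1,0,0,-0.02,0,0,0],[1,0,0,-0.01,0,0,0],[1,0,0,0,0,0,0],[1,0,0,0,0,0,0]]'; f
python3 -m inch '[[1,0,0,-0.004,0,0,0],[1,0,0,0,0,0,0],[1,0,0,0,0,0,0]]'; f
python3 -m inch '[[1,0,0,-0.003,0,0,0],[1,0,0,0,0,0,0],[1,0,0,0,0,0,0]]'; f
```

```text
time_s: 19.55
tool_pos: [0.5164, -0.3476, 0.0221]
orientation: [3.141, 0.0, 1.571]
force: [-0.6, -0.2, -1.6]
finger_gap: 0.526
[ 0.5164 -0.3476  0.0221] [-0.57 -0.2  -1.64]
time_s: 19.8
tool_pos: [0.5163, -0.3475, 0.0209]
orientation: [3.141, 0.0, 1.571]
force: [-0.2, -0.1, -1.7]
finger_gap: 0.524
[ 0.5163 -0.3475  0.0209] [-0.17 -0.14 -1.69]
time_s: 20.05
tool_pos: [0.5164, -0.3476, 0.0206]
orientation: [3.141, 0.0, 1.571]
force: [-1.3, 0.8, 3.5]
finger_gap: 0.53
[ 0.5164 -0.3476  0.0206] [-1.3   0.81  3.48]
```

```bash
python3 -m inch '[[1,0,0,0.001,0,0,0],[0.5,0,0,0,0,0,0],[0.3,0,0,0,0,0,0],[0.2,0,0,0,0,0,0],[0.2,0,0,0,0,0,0],[0.2,0,0,0.02,0,0,0],[0.2,0,0,0.06,0,0,0],[0.2,0,0,0.12,0,0,0],[0.2,0,0,0.15,0,0,0],[0.2,0,0,0.12,0,0,0],[0.2,0,0,0.06,0,0,0],[0.2,0,0,0,0,0,0]]'; python3 -m inch '[[0,0,-0.05,0,0,0,0],[0,0,-0.1,0,0,0,0],[0,0,-0.05,0,0,0,0],[0,0,0,0,0,0,0]]'
python3 - <<'E'
from h import *
s=arm.state();print(s["tool_pos"].round(4),s["finger_gap"],s["force"].round(2))
save("w13",arm.snapshot("wrist"));save("t13",arm.snapshot("top"));save("s13",arm.snapshot("side"))
E
```

```text
time_s: 21.05
tool_pos: [0.5189, -0.3492, 0.1586]
orientation: [3.133, 0.006, 1.571]
force: [0.3, 0.0, 0.2]
finger_gap: 0.804
time_s: 21.38
tool_pos: [0.5149, -0.4001, 0.1501]
orientation: [-3.139, -0.001, 1.568]
force: [-1.2, -0.2, -1.0]
finger_gap: 1.001
[ 0.5149 -0.4001  0.1501] 1.0011605828377155 [-1.21 -0.18 -1.  ]
```

View pics/w13.png

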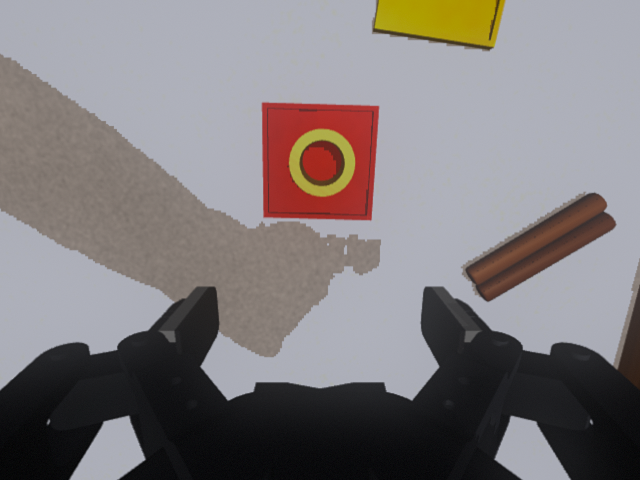

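View pics/s13.png

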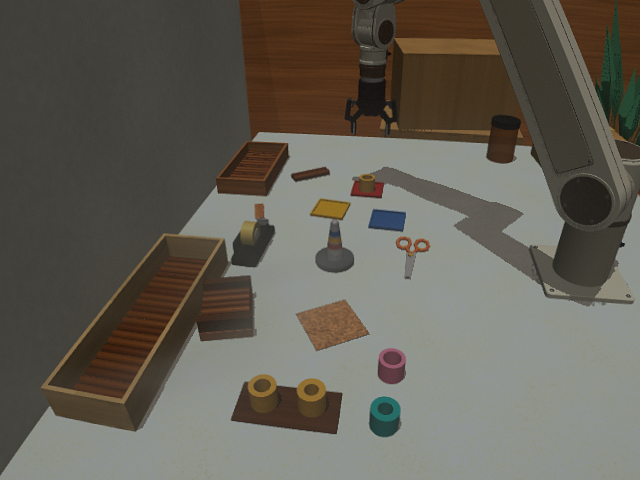

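View pics/t13.png

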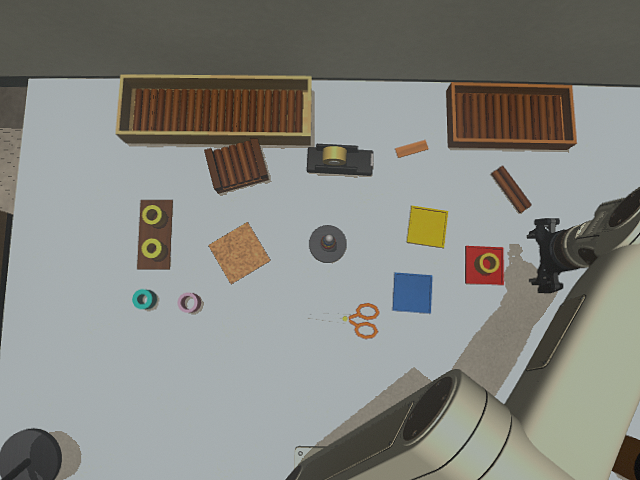

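The collar stands upright in the red dish, in the wrist view at (322,162). The gripper is clear, the other two collars are still on the board at (152,215) and (151,249) in the top view, and the bench things are where they were.

```bash
python3 -c "
from plant import arm
print(arm.sign_off())"
```

```text
the job is handed in; nothing more can be done
None
```

The brass collar from the cork mat stopped in the red band of the mandrel and now stands upright in the red dish. I handed the job in at about 21.5 s.

**Gauging:** I lowered it in small steps, centring it by the sideways force, and pressed with about 6 to 8 N. Its lower rim stopped at about 49 to 50 mm, near the middle of the red band. The bore measured in the wrist pictures (about 32 mm) agrees with red.

**Squareness:** With the jaws opened, the collar stayed put and looked square. I gripped it again and pressed with about 8 N, and it went no lower. About 1.4 N of sideways force remained at that point, because the second grip was a few tenths of a millimetre off in x.

**Last checks:**
- **Collar:** it stands inside the red dish, near the middle, and the gripper is clear of it.
- **Other things:** the two spare collars, the pink and turquoise look-alikes and the bench items look unmoved.
- **Band reading:** the side camera could not see much of the red band under the rim. The reading rests mainly on the measured height, and my early position estimates from the top and side cameras differed by several millimetres.

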